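Nudge a hot pan home in the warming cabinet

ROBOT

A 7-joint arm with a two-finger parallel gripper is mounted at the origin on the work surface. World frame = base frame: x ahead of the robot, y to its left, z up, the work surface at z = 0. Lengths are in m, angles in rad, forces in N, time in s.
With the tool pointing down it reaches from about 0.35 to 0.9 m from the base axis. Payload 8.1 kg.
Tool frame: the origin (TCP) lies on the centre line of the jaws, within the pads' length; the fingertips stand 17 mm ahead of it and the grasp point (between the pads) lies 2 mm behind it; z points along the fingers, y is the direction in which the jaws open and shut (so a half turn about z gives the same grasp; the last joint's range is limited). The gripper opens to 92 mm and grips with 3 to 60 N. Pads are 19 mm wide; open, the fingers measure 130 mm over their backs; the gripper's body (75 mm by 190 mm) begins 47 mm behind the grasp point.
Start: joints at [1.239, 0.434, 0.025, 1.573, -0.012, 1.134, -0.075], TCP at [0.142, -0.609, 0.244] pointing down, gripper open.
Joint ranges: [-2.62, 2.62], [-0.44, 2.09], [-1.27, 1.32], [0.08, 2.57], [-1.32, 4.46], [0.12, 2], [-2.74, 2.74]. Speed limits (rad/s): [2.22, 2.22, 3.01, 3.01, 3.14, 3.14, 3.14].

INTERFACE

Orientations are given as a rotation vector (axis times angle).
In Python, from cell import arm, imaging, job gives the robot as it stands.
- The arm moves only by the tool jog_arm, never from a script. Its argument "moves" is a list of rows, each an object with "fingers": the closure, from -1 (fully open) to 1 (shut); "xyz": the shift along the tool's x, y, z in cm, a list of three; "angular": the turn, a rotation vector about the tool's x, y, z in rad, a list of three. In form: [{"fingers": fingers, "xyz": [dx, dy, dz], "angular": [ax, ay, az]}, ...]. A call has 1 to 12 rows; each row is the pose to reach, as a shift and turn from the pose commanded when the call began, along the tool's axes at that moment; what a row does not reach only later rows make up. A row lasts 1/8 s, in which the tool goes at most 62.5 mm and 10.7 degrees, less where a joint would pass 70% of its speed; a pose out of reach is approached as far as the arm can. A call with a gripper value outside its range is refused whole. The fingers move at their own pace and stop on an object; "grip_force" is the grip in N (left out, the last holds). Time passes only in rows, so rows that repeat a pose let the fingers close. It gives the time, the measured TCP pose, the force and the opening at its end, in the units of the state.
- arm.observe(): the state, without advancing time (a new reading comes with each control period).
- imaging.get_image(name): name is "scene" or "top" or "wrist"; returns the picture (384x512x3 uint8, red, green, blue); there is no depth.
- imaging.camera_params(name): a dict with "fx", "fy", "cx", "cy" (pixels), "rvec" (rotation vector, rad) and "tvec" (3), from world to camera coordinates, as OpenCV has them; the wrist camera has in their place "hand_eye" (4x4, takes a point from camera to tool coordinates, whose origin is the TCP and whose axes are the flange's). Camera axes: x right, y down, z forward; pixel columns grow to the right and rows downward; lengths in m; the calibration is good to about 2 mm. The wrist camera is an equidistant fisheye: a pixel r from the principal point sees the ray r / f radians off the axis. A picture is of the moment at which its call begins: read the wrist's pose just before it. camera_params takes no time and is no camera call.
- job.sign_off(): hands the job in, once; it reports no verdict.
The state is a dict: "clock": time; "joints": joint angles; "dq": joint speeds; "joint_efforts": joint torques, N m; "position": TCP position; "ee_rot": TCP orientation; "force": force on the tool from outside, world axes, zero at the start; "ft_torque": the same for the moment, N m; "width": opening from 0.0 (shut) to 1.0 (fully open).
Only numpy, scipy, OpenCV 4.12 (cv2) and the standard library are available. Lean on these libraries where they do the work, as an engineer would, in place of code of your own. Each camera call takes 0.05 s, during which the arm holds its last target. There are 200 camera calls.

TASK

The hot covered pan in the mouth of the warming cabinet is not fully in. Take the wooden push stick from its mat and, touching the pan with the stick only, nudge it gently in until it meets the stop hidden inside, and make sure with a steady push that it gives no further, without ramming the stop. Then lay the stick back lengthwise on its mat; leave the bottle, the shaker and the small pan where they stand.

Things in the scene. Friction and masses are not known exactly. Their poses are not given: they have to be found in the camera images.
- cabinet: Stainless warming cabinet fixed on the counter, 320 deep (x) x 236 wide (y) x 175 high, on short feet. Origin: centre of its underside, on the counter. +x points into the slot, the way the pan is pushed; z up. Its open front is the face at x = -160, with a black control strip above the mouth. Out of sight in the slot a light sheet-metal tab, set deeper or less deep each time, stops the pan's back.
- mouth (a point): Middle of the slot floor's front edge, on the cabinet's front face, 40 above the counter; axes as the cabinet's. The slot is 184 wide, its flat floor 40 and its roof 125 above the counter. A pan that is home still sticks out of the mouth by some tens of mm. The tab in the slot bends if the pan is pushed with over 18 N.
- pan: Hot covered steel pan, rim 325 (x) x 176 (y), 72 high with its lid, 0.7 kg. Origin: centre of its underside, on the slot floor; x points into the cabinet, along the slot within 0.05 rad, 4 to spare each side. It starts 25-110 short of the stop. It slides under 2.5 to 6 N; if a steady level push of over 8 N on its front wall no longer moves it, it is home. Its contents slop above 0.1 m/s.
- pan_front (a point): Centre of the pan's flat upright front wall, the face to push on, 70 above the counter. The wall is 156 wide and reaches from 40 to 100 above the counter; over it the pan's rim, 5 thick, juts out 10 towards the front.
- stick_mid (a point): Centre of the wooden push stick, a straight bar 300 long (x) x 30 wide (y) x 20 thick (z), 0.13 kg, lying flat on its mat, so 13 above the counter. +x points to the working end, 150 from here: two square prongs with a notch 10 wide, 12 deep between. One side has a pulling notch 42 to 54 from that end. The middle, near its centre of mass, is plain all round for gripping.
- stick_tip (a point): Middle of the stick's pronged working end, on its axis, between the outer faces of the prongs; axes as the stick's.
- mat: Black rubber mat fixed on the counter, 340 (x, its length) x 120 (y) x 3 thick. Origin: centre of its underside.
- sauce_bottle_mid (a point): Bystander: red squeeze bottle, 62 across, 195 high, standing beside the mouth of the cabinet; point half-way up.
- shaker_mid (a point): Bystander: metal shaker with a side handle, 68 across, 99 high, standing on top of the cabinet near its front; point half-way up.
- small_pan_mid (a point): Bystander: small covered steel pan, 118 x 106 x 112 high, standing on top of the cabinet behind the shaker; point half-way up.

How it is judged:
On the way, in this order (a step that is already met when the one before it is completed fails the run):
1. the stick is picked up off its mat (height (world z) of stick_mid above 0.03 m and contact force between the fingers and stick above 1 N), for 0.2 s.
2. the pan stands still, up against the stop, under a steady push of the stick on its front wall (contact force between stick and pan above 8 N and linear speed of pan below 0.003 m/s and x of pan_front in the frame of cabinet above -0.2265 m and x of stick_tip in the frame of pan below -0.14 m and z of stick_tip in the frame of pan below 0.062 m), for 0.2 s.
At the end, for the whole second after the job is handed in: The pan rests where it met the stop (found on the way: it stood still under a push of over 8 N, 18 N at most); the stick is let go and lies still and flat on its mat, lengthwise within 20 degrees (either way round), its middle within 40 mm along and 45 mm across of the mat's middle (x of pan_front in the frame of cabinet above -0.2265 m and linear speed of each of pan, stick below 0.01 m/s and x of stick_mid in the frame of mat between -0.04 and 0.04 m and y of stick_mid in the frame of mat between -0.045 and 0.045 m and height (world z) of stick_mid below 0.02 m and angle between the x axis of stick_mid and the x axis of mat, either way round below 0.35 rad); the robot touches nothing.
It fails at once if the hot pan is touched by the robot instead of the stick (contact force between any of the fingers, the arm and pan above 0.3 N).
It fails at once if the stick pushes the pan with more than 18 N (contact force between stick and pan above 18 N).
It fails at once if the pan is shoved faster than 0.1 m/s (linear speed of pan above 0.1 m/s).
It fails at once if the bottle, shaker or small pan is moved more than 20 mm (distance of any of sauce_bottle_mid, shaker_mid, small_pan_mid from where it was at the start of the episode above 0.02 m).
It also fails if it takes over 72 s, if anything falls off the work surface, if the arm or the gripper's body presses on something with over 40 N, if the wrist force passes 120 N, or if a joint passes its speed limit or range.

## Working session

There is one attempt and no reset: what is moved stays moved. The work goes in short steps, Python scripts to look and compute and a tool call to move; the robot and the scene stay as the last step left them, time stands still between calls to the robot, and variables do not carry over. Pictures are saved under pics/ and viewed, about 8 in all and at most 12, crops included, and the job is handed in when it is done.

Besides the shell and the picture viewer there is one more tool, called in YAML: its name, and indented under it one key for each argument. jog_arm: Moves the arm, as the interface text tells. Its arguments: {"type":"object","properties":{"moves":{"type":"array"},"grip_force":{"type":"number"}},"required":["moves"]}

```bash
mkdir -p pics; ls; python3 - <<'E'
from cell import arm, imaging, job
import cv2
print(arm.observe())
for n in("scene","top"):
    cv2.imwrite(f"pics/{n}0.png",imaging.get_image(n)[:,:,::-1]); print(n,imaging.camera_params(n))
print(imaging.camera_params("wrist"))
E
```

```text
pics
{'clock': 0.0, 'joints': array([ 1.2393867 ,  0.43518605,  0.0249564 ,  1.57413822, -0.0115913 ,
        1.13396489, -0.0751092 ]), 'dq': array([-8.10838227e-05, -4.04751184e-05,  5.44501006e-04,  9.57989255e-04,
       -1.21612374e-04,  2.66983592e-04,  1.88334875e-03]), 'joint_efforts': array([-3.44442060e-04, -6.67846942e+01,  9.85129885e-01, -3.14457536e+01,
       -6.05356484e-02,  4.29572293e-02,  2.06328800e-04]), 'position': array([ 0.14160107, -0.60823915,  0.24295179]), 'ee_rot': array([-3.11955750e+00, -3.58361680e-01,  4.97392366e-04]), 'force': array([ 0.71779548, -1.59373273, -1.31589192]), 'ft_torque': array([ 0.00206751, -0.02613479, -0.03071892]), 'width': 1.0008906693653548}
scene {'fx': 429.04192865488136, 'fy': 429.04192865488136, 'cx': 245.82463773180336, 'cy': 199.99064346154435, 'rvec': array([ 2.66183902,  0.89141685, -0.14512593]), 'tvec': array([-0.46225214, -0.3395326 ,  1.56365782])}
top {'fx': 448.6744072889317, 'fy': 448.6744072889317, 'cx': 254.9597044529236, 'cy': 190.858322564261, 'rvec': array([ 2.06459085, -2.11161265,  0.25447714]), 'tvec': array([-0.02847488,  0.63238728,  1.04148778])}
{'fx': 297.3186396354542, 'fy': 297.3186396354542, 'cx': 252.4704389702778, 'cy': 192.12129292996238, 'hand_eye': array([[ 2.78011581e-05, -9.63597022e-01, -2.67358893e-01,
         7.00389150e-02],
       [ 9.99999999e-01,  1.89311434e-05,  3.57540552e-05,
         1.32111987e-03],
       [-2.93910916e-05, -2.67358894e-01,  9.63597022e-01,
        -1.41199760e-01],
       [ 0.00000000e+00,  0.00000000e+00,  0.00000000e+00,
         1.00000000e+00]])}
```

View pics/scene0.png

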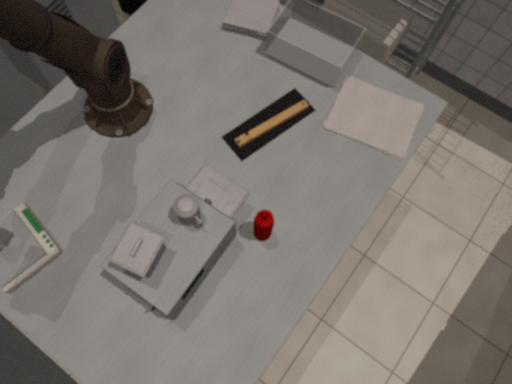

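View pics/top0.png

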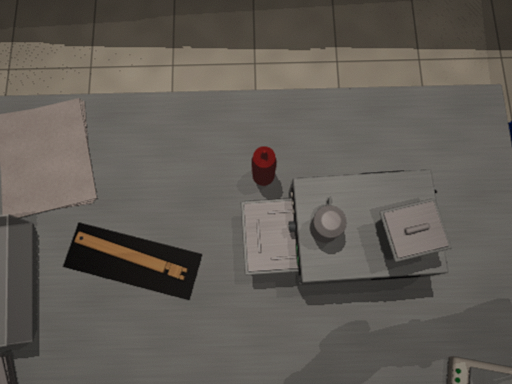

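The scene shows the pan sticking out of the mouth on its left in the top view (lid at px 243–297, 198–273). The stick is on the mat with prongs at about (184,272) pointing to the cabinet. The bottle is at (264,165).

```bash
cat > h.py <<'E'
import numpy as np, cv2
from cell import arm, imaging, job
from scipy.spatial.transform import Rotation as R
def cast(cam,px,z):
    p=imaging.camera_params(cam); Rm=R.from_rotvec(p['rvec']).as_matrix(); c=-Rm.T@p['tvec']
    px=np.atleast_2d(px).astype(float)
    d=np.c_[(px[:,0]-p['cx'])/p['fx'],(px[:,1]-p['cy'])/p['fy'],np.ones(len(px))]@Rm
    return c+d*((z-c[2])/d[:,2])[:,None]
def proj(cam,X):
    p=imaging.camera_params(cam); K=np.array([[p['fx'],0,p['cx']],[0,p['fy'],p['cy']],[0,0,1]])
    return cv2.projectPoints(np.atleast_2d(X).astype(float),p['rvec'],p['tvec'],K,None)[0][:,0]
def rect(m):
    n,l,s,_=cv2.connectedComponentsWithStats(m.astype(np.uint8)); k=1+np.argmax(s[1:,4])
    c=max(cv2.findContours((l==k).astype(np.uint8),cv2.RETR_EXTERNAL,cv2.CHAIN_APPROX_NONE)[0],key=len)
    return cv2.boxPoints(cv2.minAreaRect(c))
def desc(b):
    e1=(b[1]-b[0]);e2=(b[2]-b[1]); 
    L,W=(e1,e2) if np.linalg.norm(e1)>np.linalg.norm(e2) else (e2,e1)
    return b.mean(0).round(4),np.linalg.norm(L).round(4),np.linalg.norm(W).round(4),np.arctan2(L[1],L[0]).round(4)
E
python3 - <<'E'
from h import *
for cam in("top","scene"):
    im=cv2.imread(f"pics/{cam}0.png"); hsv=cv2.cvtColor(im,cv2.COLOR_BGR2HSV)
    H,S,V=hsv[...,0],hsv[...,1],hsv[...,2]
    st=(H>8)&(H<28)&(S>90)&(V>90)
    if cam=="top": st[:200]=0
    else: st[:,:200]=0; st[:80]=0;st[160:]=0; 
    b=rect(st); print(cam,"stick",b.round(1).tolist(),desc(cast(cam,b,.02)))
    mt=((V<45)|st)
    if cam=="top": mt[:200]=0;mt[320:]=0;mt[:,:50]=0;mt[:,230:]=0
    else: mt[:,:200]=0;mt[:85]=0;mt[165:]=0;mt[:,330:]=0
    b=rect(mt); print("mat",desc(cast(cam,b,.003)))
    rd=((H<6)|(H>174))&(S>150)&(V>60)
    b=rect(rd); print("bottle px",b.round(0).tolist())
c=cast("top",[(295,181),(431,171),(446,273),(299,281)],.175);print("cab top\n",c.round(3))
c=cast("top",[(242,199),(296,198),(299,272),(245,274)],.108);print("pan rim\n",c.round(3))
print("bottle base",cast("top",[(264,181)],0.01),"top",cast("top",[(264,152)],.195),cast("scene",[(264,213)],.195),cast("scene",[(263,236)],.0))
print(proj("top",[0,0,0]),proj("top",[.4,0,0]))
a=cv2.imread("pics/top0.png")[130:300,220:460]; cv2.imwrite("pics/c1.png",cv2.resize(a,None,fx=3.3,fy=3.3,interpolation=cv2.INTER_CUBIC))
E
```

```text
top stick [[73.9000015258789, 242.1999969482422], [77.80000305175781, 230.6999969482422], [186.6999969482422, 267.8999938964844], [182.8000030517578, 279.3999938964844]] (array([0.486 , 0.2795, 0.02  ]), np.float64(0.3002), np.float64(0.0304), np.float64(-1.9146))
mat (array([0.4745, 0.2785, 0.003 ]), np.float64(0.3471), np.float64(0.1206), np.float64(-1.8459))
bottle px [[250.0, 162.0], [259.0, 143.0], [278.0, 153.0], [269.0, 171.0]]
scene stick [[234.0, 138.3000030517578], [304.70001220703125, 97.9000015258789], [309.3999938964844, 106.19999694824219], [238.8000030517578, 146.60000610351562]] (array([0.4876, 0.2775, 0.02  ]), np.float64(0.3042), np.float64(0.038), np.float64(1.2205))
mat (array([0.4763, 0.2751, 0.003 ]), np.float64(0.3458), np.float64(0.1169), np.float64(1.3007))
bottle px [[254.0, 211.0], [272.0, 211.0], [272.0, 239.0], [254.0, 239.0]]
cab top
 [[ 0.628 -0.135  0.175]
 [ 0.645 -0.447  0.175]
 [ 0.414 -0.453  0.175]
 [ 0.404 -0.134  0.175]]
pan rim
 [[ 0.605 -0.011  0.108]
 [ 0.604 -0.142  0.108]
 [ 0.428 -0.141  0.108]
 [ 0.426 -0.015  0.108]]
bottle base [[ 0.67535413 -0.06728861  0.01      ]] top [[ 0.69292409 -0.0654515   0.195     ]] [[ 0.69179293 -0.06690623  0.195     ]] [[ 0.70565652 -0.07567018  0.        ]]
[[242.6926853  463.29165373]] [[240.3368197  287.19561947]]
```

View pics/c1.png

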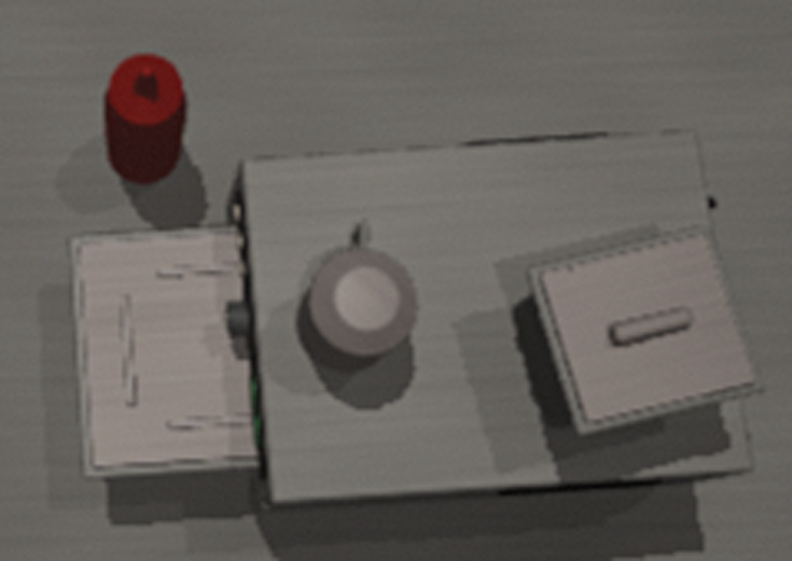

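```bash
python3 - <<'E'
from h import *
f=lambda P:[(220+x/3.3-.35,130+y/3.3-.35) for x,y in P]
c=cast("top",f([(243,158),(270,503),(750,468),(695,132)]),.175);print(c.round(4))
print("w",np.linalg.norm(c[1]-c[0]),np.linalg.norm(c[3]-c[2]),"d",np.linalg.norm(c[3]-c[0]),np.linalg.norm(c[2]-c[1]))
ax=(c[3]+c[2]-c[0]-c[1]);ax/=np.linalg.norm(ax); lat=np.array([-ax[1],ax[0],0])
print("axis",ax,np.arctan2(ax[1],ax[0]),"front-edge dir",np.arctan2(*(c[1]-c[0])[[1,0]]))
m=(c[0]+c[1])/2; print("front mid",m)
for z in(.1,.105):
  p=cast("top",f([(70,240),(90,473)]),z); q=p.mean(0); d=q-m
  print(z,p.round(4).tolist(),"w",np.linalg.norm(p[1]-p[0]),"mid",q,"out",d@ax,"lat",d@lat, "yaw",np.arctan2(*(p[1]-p[0])[[1,0]]))
E
```

```text
[[ 0.6366 -0.1313  0.175 ]
 [ 0.4016 -0.139   0.175 ]
 [ 0.4172 -0.4552  0.175 ]
 [ 0.648  -0.4461  0.175 ]]
w 0.2351469204026711 0.23092033537269824 d 0.314992561422002 0.31659806999861956
axis [ 4.26939187e-02 -9.99088199e-01 -1.75785977e-16] -1.528089427281701 front-edge dir -3.1088718123397676
front mid [ 0.51911835 -0.13511371  0.175     ]
0.1 [[0.5981, -0.0079, 0.1], [0.4286, -0.0197, 0.1]] w 0.1699090588507246 mid [ 0.51330914 -0.01376145  0.1       ] out -0.12148962422678634 lat -0.0006229094602786814 yaw -3.072024967153763
0.105 [[0.5969, -0.008, 0.105], [0.4282, -0.0198, 0.105]] w 0.1691107597145605 mid [ 0.51257898 -0.01390579  0.105     ] out -0.12137659630680092 lat -0.0013585640931120485 yaw -3.072024967153763
```

jog_arm:
  moves:
    - {"fingers": -1,"xyz": [0,0,-6],"angular": [0,0,0]}
    - {"fingers": -1,"xyz": [0,0,-12],"angular": [0,0,0]}
    - {"fingers": -1,"xyz": [0,0,-18],"angular": [0,0,0]}
    - {"fingers": -1,"xyz": [0,0,-24],"angular": [0,0,0]}
    - {"fingers": -1,"xyz": [0,0,-24],"angular": [0,0,0]}

```text
clock: 0.72
position: [0.1419, -0.6098, 0.4888]
ee_rot: [3.113, 0.357, 0.002]
force: [-0.0, 0.0, -0.4]
width: 1.0
```

jog_arm:
  moves:
    - {"fingers": -1,"xyz": [35.2,-28.8,0],"angular": [0,0,0]}
    - {"fingers": -1,"xyz": [35.2,-28.8,0],"angular": [0,0,0]}
    - {"fingers": -1,"xyz": [35.2,-28.8,0],"angular": [0,0,0]}
    - {"fingers": -1,"xyz": [35.2,-28.8,0],"angular": [0,0,0]}
    - {"fingers": -1,"xyz": [35.2,-28.8,0],"angular": [0,0,-0.15]}
    - {"fingers": -1,"xyz": [35.2,-28.8,0],"angular": [0,0,-0.3]}
    - {"fingers": -1,"xyz": [35.2,-28.8,0],"angular": [0,0,-0.45]}
    - {"fingers": -1,"xyz": [50.8,-71.3,0],"angular": [0,0,-0.6]}
    - {"fingers": -1,"xyz": [50.8,-71.3,0],"angular": [0,0,-0.75]}
    - {"fingers": -1,"xyz": [50.8,-71.3,0],"angular": [0,0,-0.9]}
    - {"fingers": -1,"xyz": [50.8,-71.3,0],"angular": [0,0,-1.0]}
    - {"fingers": -1,"xyz": [50.8,-71.3,0],"angular": [0,0,-1.0]}

```text
clock: 2.22
position: [0.4524, 0.049, 0.4828]
ee_rot: [-2.566, -1.812, 0.002]
force: [1.2, 0.1, -0.1]
width: 1.003
```

```bash
cat >> h.py <<'E'
def to(x,y,z,yaw):
    """shift cm (tool axes) and turn about tool z to reach a tool-down pose with tool x at yaw"""
    s=arm.observe(); Rm=R.from_rotvec(s['ee_rot']).as_matrix(); p=s['position']
    c,sn=np.cos(yaw),np.sin(yaw); G=np.array([[c,sn,0],[sn,-c,0],[0,0,-1.]])
    print("pos",p.round(4),"yaw",np.arctan2(Rm[1,0],Rm[0,0]).round(4),"F",s['force'].round(2),"t",round(s['clock'],2),
     "shift",(Rm.T@(np.array([x,y,z])-p)*100).round(2),"turn",R.from_matrix(Rm.T@G).as_rotvec().round(3),"q",s['joints'].round(2))
E
python3 -c "
from h import *
to(.487,.279,.30,1.227)"
```

```text
pos [0.4524 0.049  0.4828] yaw 1.2298 F [ 1.19  0.06 -0.1 ] t 2.23 shift [22.85 -4.42 18.26] turn [-0.001  0.001  0.003] q [ 0.33  0.09 -0.61  1.47  0.05  1.59 -0.62]
```

jog_arm:
  moves:
    - {"fingers": -1,"xyz": [6,-1.1,5],"angular": [0,0,0]}
    - {"fingers": -1,"xyz": [12,-2.2,10],"angular": [0,0,0]}
    - {"fingers": -1,"xyz": [18,-3.3,15],"angular": [0,0,0]}
    - {"fingers": -1,"xyz": [22.8,-4.4,20],"angular": [0,0,0]}
    - {"fingers": -1,"xyz": [22.8,-4.4,24],"angular": [0,0,0]}
    - {"fingers": -1,"xyz": [22.8,-4.4,24],"angular": [0,0,0]}
    - {"fingers": -1,"xyz": [22.8,-4.4,24],"angular": [0,0,0]}
    - {"fingers": -1,"xyz": [22.8,-4.4,24],"angular": [0,0,0]}

```text
clock: 3.22
position: [0.4882, 0.2763, 0.2444]
ee_rot: [2.567, 1.81, 0.001]
force: [0.2, -0.0, -0.1]
width: 1.002
```

```bash
cat >> h.py <<'E'
def wcast(px,z):
    s=arm.observe(); p=imaging.camera_params("wrist"); T=np.eye(4);T[:3,:3]=R.from_rotvec(s['ee_rot']).as_matrix();T[:3,3]=s['position'];T=T@p['hand_eye']
    px=np.atleast_2d(px).astype(float); u=(px-[p['cx'],p['cy']])/p['fx']; r=np.linalg.norm(u,axis=1,keepdims=True)
    d=np.c_[u/r*np.sin(r),np.cos(r)]@T[:3,:3].T; return T[:3,3]+d*((z-T[2,3])/d[:,2])[:,None]
E
python3 - <<'E'
from h import *
to(.487,.279,.022,1.227)
im=imaging.get_image("wrist")[:,:,::-1].copy(); cv2.imwrite("pics/w1.png",im)
h=cv2.cvtColor(im,cv2.COLOR_BGR2HSV);m=(h[...,0]>8)&(h[...,0]<28)&(h[...,1]>90)&(h[...,2]>70)
n,l,s,_=cv2.connectedComponentsWithStats(m.astype(np.uint8));k=1+np.argmax(s[1:,4]);print(s[k])
v,u=np.nonzero(l==k);P=wcast(np.c_[u,v],.023)[:,:2].astype(np.float32)
b=cv2.boxPoints(cv2.minAreaRect(P));print(desc(b))
E
```

```text
pos [0.4882 0.2763 0.2444] yaw 1.2282 F [ 0.22 -0.05 -0.11] t 3.23 shift [ 0.21 -0.21 22.24] turn [ 0.    -0.     0.001] q [-0.1   0.42 -0.7   1.69  0.29  1.14 -1.23]
[ 238   48   26  205 4908]
(array([0.4913, 0.2932], dtype=float32), np.float32(0.2645), np.float32(0.031), np.float32(1.224))
```

View pics/w1.png

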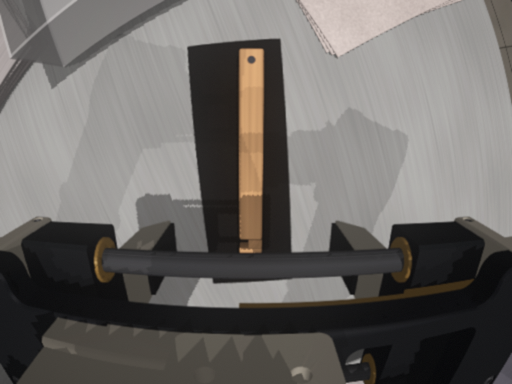

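jog_arm:
  moves:
    - {"fingers": -1,"xyz": [0.1,-0.25,6],"angular": [0,0,0]}
    - {"fingers": -1,"xyz": [0.1,-0.25,12],"angular": [0,0,0]}
    - {"fingers": -1,"xyz": [0.1,-0.25,16],"angular": [0,0,0]}
    - {"fingers": -1,"xyz": [0.1,-0.25,19],"angular": [0,0,0]}
    - {"fingers": -1,"xyz": [0.1,-0.25,20.5],"angular": [0,0,0]}
    - {"fingers": -1,"xyz": [0.1,-0.25,20.5],"angular": [0,0,0]}
    - {"fingers": -1,"xyz": [0.1,-0.25,20.5],"angular": [0,0,0]}

```text
clock: 4.15
position: [0.4869, 0.279, 0.0402]
ee_rot: [2.567, 1.81, 0.004]
force: [0.2, -0.2, 0.3]
width: 1.0
```

```bash
python3 -c "
from h import *
to(.486,.278,.022,1.225)"
```

```text
pos [0.4869 0.279  0.0402] yaw 1.2283 F [ 0.2  -0.19  0.31] t 4.15 shift [-0.13 -0.05  1.82] turn [ 0.002 -0.002  0.003] q [-0.22  0.65 -0.57  1.9   0.51  0.74 -1.42]
```

jog_arm:
  moves:
    - {"fingers": -1,"xyz": [-0.1,0,1.0],"angular": [0,0,0]}
    - {"fingers": -1,"xyz": [-0.1,0,1.8],"angular": [0,0,0]}
    - {"fingers": -1,"xyz": [-0.1,0,1.8],"angular": [0,0,0]}
    - {"fingers": 1,"xyz": [-0.1,0,1.8],"angular": [0,0,0]}
    - {"fingers": 1,"xyz": [-0.1,0,1.8],"angular": [0,0,0]}
    - {"fingers": 1,"xyz": [-0.1,0,1.8],"angular": [0,0,0]}
    - {"fingers": 1,"xyz": [-0.1,0,1.8],"angular": [0,0,0]}
    - {"fingers": 1,"xyz": [-0.1,0,1.8],"angular": [0,0,0]}
    - {"fingers": 1,"xyz": [-0.1,0,1.8],"angular": [0,0,0]}
    - {"fingers": 1,"xyz": [-0.1,0,1.8],"angular": [0,0,0]}
  grip_force: 45

```text
clock: 5.4
position: [0.4856, 0.2776, 0.0207]
ee_rot: [2.567, 1.811, -0.0]
force: [-0.1, -0.1, -0.6]
width: 0.319
```

jog_arm:
  moves:
    - {"fingers": 1,"xyz": [0,0,-2],"angular": [0,0,0]}
    - {"fingers": 1,"xyz": [0,0,-5],"angular": [0,0,0]}
    - {"fingers": 1,"xyz": [0,0,-9],"angular": [0,0,0]}
    - {"fingers": 1,"xyz": [0,0,-12],"angular": [0,0,0]}
    - {"fingers": 1,"xyz": [0,0,-12],"angular": [0,0,-0.13]}
    - {"fingers": 1,"xyz": [0,0,-12],"angular": [0,0,-0.26]}
    - {"fingers": 1,"xyz": [0,0,-12],"angular": [0,0,-0.385]}
    - {"fingers": 1,"xyz": [0,0,-12],"angular": [0,0,-0.385]}
    - {"fingers": 1,"xyz": [0,0,-12],"angular": [0,0,-0.385]}

```text
clock: 6.52
position: [0.4855, 0.2775, 0.1406]
ee_rot: [-2.176, -2.265, 0.0]
force: [-0.5, -1.1, -1.3]
width: 0.325
```

```bash
python3 -c "
from h import *
to(.506,.176,.079,1.61)"
```

```text
pos [0.4855 0.2775 0.1406] yaw 1.6108 F [-0.45 -1.14 -1.28] t 6.53 shift [-10.22   1.64   6.16] turn [-0.     0.     0.001] q [-0.09  0.55 -0.75  1.81  0.45  0.96 -0.99]
```

jog_arm:
  moves:
    - {"fingers": 1,"xyz": [-3,0.5,2],"angular": [0,0,0]}
    - {"fingers": 1,"xyz": [-6,1,4],"angular": [0,0,0]}
    - {"fingers": 1,"xyz": [-9,1.4,5.5],"angular": [0,0,0]}
    - {"fingers": 1,"xyz": [-10.2,1.6,6.2],"angular": [0,0,0]}
    - {"fingers": 1,"xyz": [-10.2,1.6,6.2],"angular": [0,0,0]}
    - {"fingers": 1,"xyz": [-10.2,1.6,6.2],"angular": [0,0,0]}
    - {"fingers": 1,"xyz": [-10.2,1.6,6.2],"angular": [0,0,0]}

```text
clock: 7.4
position: [0.506, 0.178, 0.0794]
ee_rot: [-2.172, -2.27, -0.002]
force: [-0.2, -0.0, -1.1]
width: 0.322
```

```bash
python3 - <<'E'
from h import *
to(.5075,.146,.079,1.61)
im=imaging.get_image("top")[:,:,::-1]; s=imaging.get_image("scene")[:,:,::-1]
a=cv2.resize(im[150:310,80:320],None,fx=3,fy=3,interpolation=cv2.INTER_CUBIC); cv2.imwrite("pics/t2.png",a)
h=cv2.cvtColor(im,cv2.COLOR_BGR2HSV);m=(h[...,0]>8)&(h[...,0]<28)&(h[...,1]>90)&(h[...,2]>60);m[:180]=0;m[:,:120]=0;m[:,250:]=0
v,u=np.nonzero(m); print(u.min(),u.max(),v.min(),v.max())
P=cast("top",np.c_[u,v],.08); k=P[:,1]<P[:,1].min()+.06; print("tip y",P[:,1].min(),"x",P[k,0].min(),P[k,0].max())
print("pred tip", proj("top",[.512,.026,.08]))
E
```

```text
pos [0.506  0.178  0.0794] yaw 1.6152 F [-0.17 -0.02 -1.08] t 7.4 shift [-3.2   0.01  0.03] turn [ 0.001 -0.001  0.005] q [ 0.07  0.6  -0.71  1.92  0.53  0.81 -0.88]
219 226 234 237
tip y 0.0301387326173422 x 0.5172591148964276 0.5249327709488889
pred tip [[227.72290017 239.09367947]]
```

View pics/t2.png

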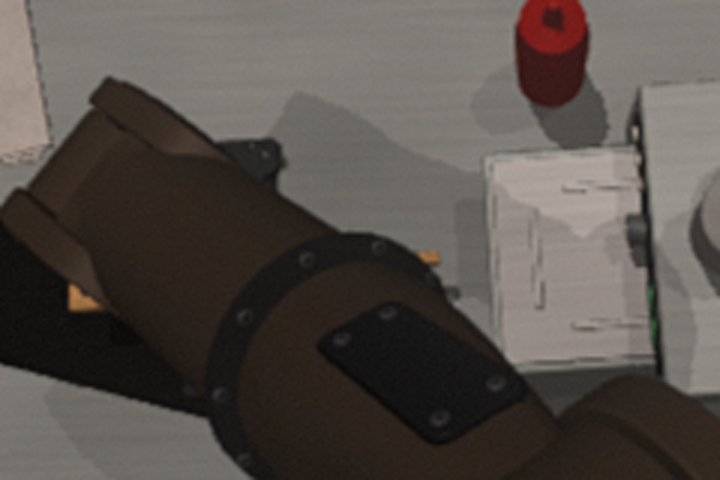

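jog_arm:
  moves:
    - {"fingers": 1,"xyz": [-1,0,0],"angular": [0,0,0]}
    - {"fingers": 1,"xyz": [-2,0,0],"angular": [0,0,0]}
    - {"fingers": 1,"xyz": [-3,0,0],"angular": [0,0,0]}
    - {"fingers": 1,"xyz": [-3.6,0,0],"angular": [0,0,0]}
    - {"fingers": 1,"xyz": [-4.0,0,0],"angular": [0,0,0]}
    - {"fingers": 1,"xyz": [-4.2,0,0],"angular": [0,0,0]}
    - {"fingers": 1,"xyz": [-4.2,0,0],"angular": [0,0,0]}
    - {"fingers": 1,"xyz": [-4.2,0,0],"angular": [0,0,0]}

```text
clock: 8.5
position: [0.5077, 0.1348, 0.0788]
ee_rot: [-2.173, -2.269, -0.0]
force: [-0.1, 0.4, -1.3]
width: 0.319
```

jog_arm:
  moves:
    - {"fingers": 1,"xyz": [-0.15,0,0],"angular": [0,0,0]}
    - {"fingers": 1,"xyz": [-0.3,0,0],"angular": [0,0,0]}
    - {"fingers": 1,"xyz": [-0.45,0,0],"angular": [0,0,0]}
    - {"fingers": 1,"xyz": [-0.6,0,0],"angular": [0,0,0]}
    - {"fingers": 1,"xyz": [-0.75,0,0],"angular": [0,0,0]}
    - {"fingers": 1,"xyz": [-0.9,0,0],"angular": [0,0,0]}

```text
clock: 9.25
position: [0.5082, 0.1264, 0.0789]
ee_rot: [-2.172, -2.269, -0.002]
force: [0.3, 3.4, -0.8]
width: 0.324
```

```bash
python3 - <<'E'
from h import *
to(.5085,.116,.079,1.61)
E
```

```text
pos [0.5082 0.1264 0.0789] yaw 1.6144 F [ 0.29  3.44 -0.85] t 9.25 shift [-1.04 -0.02 -0.01] turn [ 0.001 -0.002  0.004] q [ 0.17  0.58 -0.71  1.95  0.53  0.8  -0.8 ]
```

jog_arm:
  moves:
    - {"fingers": 1,"xyz": [-0.2,0,0],"angular": [0,0,0]}
    - {"fingers": 1,"xyz": [-0.4,0,0],"angular": [0,0,0]}
    - {"fingers": 1,"xyz": [-0.6,0,0],"angular": [0,0,0]}
    - {"fingers": 1,"xyz": [-0.8,0,0],"angular": [0,0,0]}
    - {"fingers": 1,"xyz": [-1.0,0,0],"angular": [0,0,0]}
    - {"fingers": 1,"xyz": [-1.2,0,0],"angular": [0,0,0]}
    - {"fingers": 1,"xyz": [-1.4,0,0],"angular": [0,0,0]}
    - {"fingers": 1,"xyz": [-1.6,0,0],"angular": [0,0,0]}
    - {"fingers": 1,"xyz": [-1.8,0,0],"angular": [0,0,0]}
    - {"fingers": 1,"xyz": [-2.0,0,0],"angular": [0,0,0]}

```text
clock: 10.5
position: [0.509, 0.1053, 0.0787]
ee_rot: [-2.173, -2.269, 0.0]
force: [-0.2, 3.7, -1.4]
width: 0.322
```

jog_arm:
  moves:
    - {"fingers": 1,"xyz": [-0.15,0,0],"angular": [0,0,0]}
    - {"fingers": 1,"xyz": [-0.3,0,0],"angular": [0,0,0]}
    - {"fingers": 1,"xyz": [-0.45,0,0],"angular": [0,0,0]}
    - {"fingers": 1,"xyz": [-0.6,0,0],"angular": [0,0,0]}

```text
clock: 11.0
position: [0.5092, 0.0994, 0.0787]
ee_rot: [2.173, 2.269, -0.0]
force: [-0.3, 3.1, -2.0]
width: 0.326
```

jog_arm:
  moves:
    - {"fingers": 1,"xyz": [-0.15,0,0],"angular": [0,0,0]}
    - {"fingers": 1,"xyz": [-0.3,0,0],"angular": [0,0,0]}
    - {"fingers": 1,"xyz": [-0.45,0,0],"angular": [0,0,0]}
    - {"fingers": 1,"xyz": [-0.6,0,0],"angular": [0,0,0]}
    - {"fingers": 1,"xyz": [-0.75,0,0],"angular": [0,0,0]}
    - {"fingers": 1,"xyz": [-0.9,0,0],"angular": [0,0,0]}

```text
clock: 11.75
position: [0.5096, 0.0904, 0.0787]
ee_rot: [-2.173, -2.269, 0.0]
force: [-0.7, 4.4, -1.1]
width: 0.324
```

```bash
python3 - <<'E'
from h import *
to(.5095,.085,.079,1.61)
im=imaging.get_image("top")[:,:,::-1]
cv2.imwrite("pics/t3.png",cv2.resize(im[150:310,200:440],None,fx=3.3,fy=3.3,interpolation=cv2.INTER_CUBIC))
E
```

```text
pos [0.5096 0.0904 0.0787] yaw 1.6137 F [-0.71  4.4  -1.13] t 11.75 shift [-0.54 -0.03 -0.03] turn [-0.     0.     0.004] q [ 0.24  0.58 -0.71  1.97  0.53  0.79 -0.73]
```

View pics/t3.png

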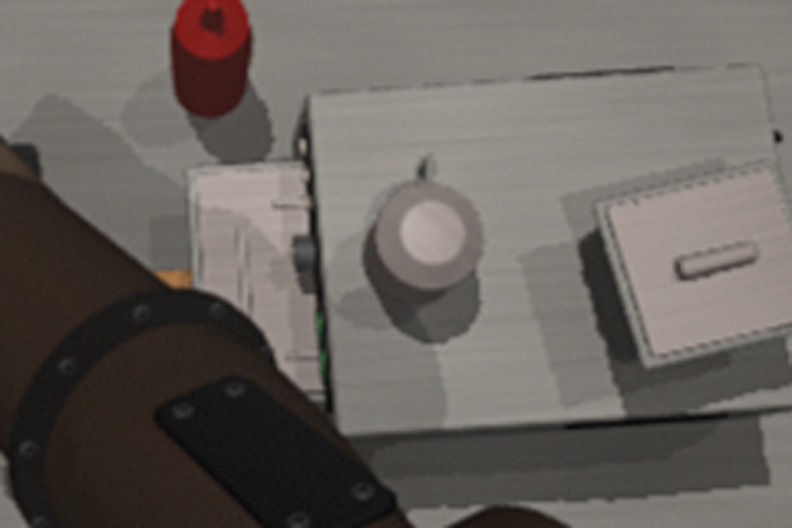

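jog_arm:
  moves:
    - {"fingers": 1,"xyz": [-0.15,0,0],"angular": [0,0,0]}
    - {"fingers": 1,"xyz": [-0.3,0,0],"angular": [0,0,0]}

```text
clock: 12.05
position: [0.5097, 0.0874, 0.0787]
ee_rot: [2.173, 2.269, -0.0]
force: [0.1, 3.1, -1.9]
width: 0.32
```

```bash
python3 -c "
from h import *
to(.5095,.085,.079,1.61)"
```

```text
pos [0.5097 0.0874 0.0787] yaw 1.6137 F [ 0.11  3.1  -1.91] t 12.05 shift [-0.24 -0.03 -0.03] turn [-0.     0.     0.004] q [ 0.25  0.58 -0.71  1.97  0.53  0.79 -0.73]
```

jog_arm:
  moves:
    - {"fingers": 1,"xyz": [-0.1,0,0],"angular": [0,0,0]}
    - {"fingers": 1,"xyz": [-0.25,0,0],"angular": [0,0,0]}

```text
clock: 12.3
position: [0.5099, 0.0849, 0.0787]
ee_rot: [-2.173, -2.269, 0.0]
force: [0.4, 4.2, -0.7]
width: 0.322
```

jog_arm:
  moves:
    - {"fingers": 1,"xyz": [-0.1,0,0],"angular": [0,0,0]}
    - {"fingers": 1,"xyz": [-0.25,0,0],"angular": [0,0,0]}

```text
clock: 12.55
position: [0.51, 0.0824, 0.0787]
ee_rot: [2.173, 2.269, 0.0]
force: [0.3, 4.3, -0.2]
width: 0.325
```

jog_arm:
  moves:
    - {"fingers": 1,"xyz": [-0.1,0,0],"angular": [0,0,0]}
    - {"fingers": 1,"xyz": [-0.25,0,0],"angular": [0,0,0]}

```text
clock: 12.8
position: [0.51, 0.0799, 0.0787]
ee_rot: [-2.173, -2.269, 0.0]
force: [0.3, 4.3, -1.6]
width: 0.323
```

jog_arm:
  moves:
    - {"fingers": 1,"xyz": [-0.1,0,0],"angular": [0,0,0]}
    - {"fingers": 1,"xyz": [-0.25,0,0],"angular": [0,0,0]}

```text
clock: 13.05
position: [0.5102, 0.0774, 0.0787]
ee_rot: [2.173, 2.269, -0.0]
force: [-1.0, 3.6, -1.6]
width: 0.324
```

jog_arm:
  moves:
    - {"fingers": 1,"xyz": [-0.1,0,0],"angular": [0,0,0]}
    - {"fingers": 1,"xyz": [-0.25,0,0],"angular": [0,0,0]}

```text
clock: 13.3
position: [0.5103, 0.0749, 0.0787]
ee_rot: [2.173, 2.269, -0.0]
force: [-0.3, 3.9, -1.3]
width: 0.325
```

jog_arm:
  moves:
    - {"fingers": 1,"xyz": [-0.1,0,0],"angular": [0,0,0]}
    - {"fingers": 1,"xyz": [-0.25,0,0],"angular": [0,0,0]}

```text
clock: 13.55
position: [0.5104, 0.0724, 0.0787]
ee_rot: [2.173, 2.269, -0.0]
force: [-0.8, 4.5, -0.8]
width: 0.325
```

jog_arm:
  moves:
    - {"fingers": 1,"xyz": [-0.1,0,0],"angular": [0,0,0]}
    - {"fingers": 1,"xyz": [-0.25,0,0],"angular": [0,0,0]}

```text
clock: 13.8
position: [0.5105, 0.0699, 0.0787]
ee_rot: [-2.173, -2.269, 0.0]
force: [-1.0, 3.8, -0.3]
width: 0.322
```

jog_arm:
  moves:
    - {"fingers": 1,"xyz": [-0.1,0,0],"angular": [0,0,0]}
    - {"fingers": 1,"xyz": [-0.25,0,0],"angular": [0,0,0]}

```text
clock: 14.05
position: [0.5106, 0.0674, 0.0787]
ee_rot: [2.173, 2.269, -0.0]
force: [0.9, 3.8, -1.6]
width: 0.325
```

jog_arm:
  moves:
    - {"fingers": 1,"xyz": [-0.1,0,0],"angular": [0,0,0]}
    - {"fingers": 1,"xyz": [-0.25,0,0],"angular": [0,0,0]}

```text
clock: 14.3
position: [0.5107, 0.0649, 0.0787]
ee_rot: [-2.173, -2.269, 0.0]
force: [-0.4, 3.7, -1.5]
width: 0.324
```

jog_arm:
  moves:
    - {"fingers": 1,"xyz": [-0.1,0,0],"angular": [0,0,0]}
    - {"fingers": 1,"xyz": [-0.25,0,0],"angular": [0,0,0]}

```text
clock: 14.55
position: [0.5108, 0.0624, 0.0787]
ee_rot: [2.173, 2.269, -0.0]
force: [-0.3, 3.3, -0.9]
width: 0.319
```

jog_arm:
  moves:
    - {"fingers": 1,"xyz": [-0.1,0,0],"angular": [0,0,0]}
    - {"fingers": 1,"xyz": [-0.25,0,0],"angular": [0,0,0]}

```text
clock: 14.8
position: [0.5109, 0.0612, 0.0789]
ee_rot: [-2.172, -2.269, -0.002]
force: [-1.7, 11.3, -0.3]
width: 0.321
```

jog_arm:
  moves:
    - {"fingers": 1,"xyz": [0,0,0],"angular": [0,0,0]}
    - {"fingers": 1,"xyz": [0,0,0],"angular": [0,0,0]}

```text
clock: 15.05
position: [0.5109, 0.0613, 0.0789]
ee_rot: [-2.172, -2.269, -0.002]
force: [0.2, 7.0, -0.3]
width: 0.323
```

jog_arm:
  moves:
    - {"fingers": 1,"xyz": [-0.03,0,0],"angular": [0,0,0]}
    - {"fingers": 1,"xyz": [-0.06,0,0],"angular": [0,0,0]}
    - {"fingers": 1,"xyz": [-0.06,0,0],"angular": [0,0,0]}
    - {"fingers": 1,"xyz": [-0.06,0,0],"angular": [0,0,0]}
    - {"fingers": 1,"xyz": [-0.06,0,0],"angular": [0,0,0]}

```text
clock: 15.68
position: [0.5109, 0.0612, 0.0789]
ee_rot: [-2.171, -2.269, -0.003]
force: [-0.3, 9.6, -0.8]
width: 0.322
```

jog_arm:
  moves:
    - {"fingers": 1,"xyz": [0,0,0],"angular": [0,0,0]}
    - {"fingers": 1,"xyz": [0,0,0],"angular": [0,0,0]}

```text
clock: 15.92
position: [0.5109, 0.0612, 0.0789]
ee_rot: [-2.171, -2.269, -0.003]
force: [-0.8, 9.6, -0.9]
width: 0.326
```

jog_arm:
  moves:
    - {"fingers": 1,"xyz": [-0.02,0,0],"angular": [0,0,0]}
    - {"fingers": 1,"xyz": [-0.05,0,0],"angular": [0,0,0]}
    - {"fingers": 1,"xyz": [-0.05,0,0],"angular": [0,0,0]}
    - {"fingers": 1,"xyz": [-0.05,0,0],"angular": [0,0,0]}
    - {"fingers": 1,"xyz": [-0.05,0,0],"angular": [0,0,0]}
    - {"fingers": 1,"xyz": [-0.05,0,0],"angular": [0,0,0]}
    - {"fingers": 1,"xyz": [-0.05,0,0],"angular": [0,0,0]}

```text
clock: 16.8
position: [0.5109, 0.0612, 0.079]
ee_rot: [-2.17, -2.269, -0.004]
force: [-0.5, 10.5, -1.8]
width: 0.323
```

```bash
python3 -c "
from h import *
to(.5065,.165,.079,1.61)"
```

```text
pos [0.5109 0.0612 0.079 ] yaw 1.6153 F [-0.55 10.47 -1.83] t 16.8 shift [10.39  0.02  0.03] turn [ 0.001 -0.003  0.005] q [ 0.3   0.57 -0.72  1.97  0.53  0.78 -0.67]
```

jog_arm:
  moves:
    - {"fingers": 1,"xyz": [0.1,0,0],"angular": [0,0,0]}
    - {"fingers": 1,"xyz": [0.3,0,0],"angular": [0,0,0]}
    - {"fingers": 1,"xyz": [1,0,0],"angular": [0,0,0]}
    - {"fingers": 1,"xyz": [3,0,0],"angular": [0,0,0]}
    - {"fingers": 1,"xyz": [6,0,0],"angular": [0,0,0]}
    - {"fingers": 1,"xyz": [10,0,-1],"angular": [0,0,0]}
    - {"fingers": 1,"xyz": [13,0,-3],"angular": [0,0,0.1]}
    - {"fingers": 1,"xyz": [16,0,-4],"angular": [0,0,0.2]}
    - {"fingers": 1,"xyz": [19,0,-4],"angular": [0,0,0.315]}
    - {"fingers": 1,"xyz": [21,0,-4],"angular": [0,0,0.315]}
    - {"fingers": 1,"xyz": [21,0,-4],"angular": [0,0,0.315]}
    - {"fingers": 1,"xyz": [21,0,-4],"angular": [0,0,0.315]}

```text
clock: 18.3
position: [0.5021, 0.2672, 0.1182]
ee_rot: [2.501, 1.9, -0.002]
force: [0.1, 0.4, -1.7]
width: 0.324
```

```bash
python3 -c "
from h import *
to(.475,.277,.0215,1.297)"
```

```text
pos [0.5021 0.2672 0.1182] yaw 1.2992 F [ 0.06  0.4  -1.67] t 18.3 shift [ 0.24 -2.87  9.67] turn [-0.     0.002  0.002] q [-0.13  0.57 -0.65  1.81  0.43  0.91 -1.25]
```

jog_arm:
  moves:
    - {"fingers": 1,"xyz": [0.2,-2.0,2],"angular": [0,0,0]}
    - {"fingers": 1,"xyz": [0.2,-2.9,5],"angular": [0,0,0]}
    - {"fingers": 1,"xyz": [0.2,-2.9,7.5],"angular": [0,0,0]}
    - {"fingers": 1,"xyz": [0.2,-2.9,8.5],"angular": [0,0,0]}
    - {"fingers": 1,"xyz": [0.2,-2.9,8.5],"angular": [0,0,0]}
    - {"fingers": 1,"xyz": [0.2,-2.9,8.5],"angular": [0,0,0]}

```text
clock: 19.05
position: [0.4753, 0.2785, 0.0346]
ee_rot: [2.502, 1.899, 0.002]
force: [-0.0, 0.0, -0.9]
width: 0.327
```

```bash
python3 -c "
from h import *
to(.475,.277,.0215,1.297)"
```

```text
pos [0.4753 0.2785 0.0346] yaw 1.2983 F [-0.03  0.04 -0.87] t 19.05 shift [-0.15  0.01  1.31] turn [ 0.001 -0.001  0.001] q [-0.22  0.65 -0.58  1.92  0.53  0.72 -1.38]
```

jog_arm:
  moves:
    - {"fingers": 1,"xyz": [-0.1,0,0.7],"angular": [0,0,0]}
    - {"fingers": 1,"xyz": [-0.1,0,1.3],"angular": [0,0,0]}
    - {"fingers": 1,"xyz": [-0.1,0,1.3],"angular": [0,0,0]}
    - {"fingers": 1,"xyz": [-0.1,0,1.3],"angular": [0,0,0]}
    - {"fingers": -1,"xyz": [-0.1,0,1.3],"angular": [0,0,0]}
    - {"fingers": -1,"xyz": [-0.1,0,1.3],"angular": [0,0,0]}
    - {"fingers": -1,"xyz": [-0.1,0,1.3],"angular": [0,0,0]}
    - {"fingers": -1,"xyz": [-0.1,0,1.3],"angular": [0,0,0]}
    - {"fingers": -1,"xyz": [-0.1,0,1.3],"angular": [0,0,0]}
    - {"fingers": -1,"xyz": [-0.1,0,1.3],"angular": [0,0,0]}

```text
clock: 20.3
position: [0.4743, 0.2775, 0.0207]
ee_rot: [-2.502, -1.9, 0.0]
force: [-0.8, 0.3, -0.9]
width: 0.925
```

jog_arm:
  moves:
    - {"fingers": -1,"xyz": [0,0,-4],"angular": [0,0,0]}
    - {"fingers": -1,"xyz": [0,0,-10],"angular": [0,0,0]}
    - {"fingers": -1,"xyz": [0,0,-16],"angular": [0,0,0]}
    - {"fingers": -1,"xyz": [0,0,-22],"angular": [0,0,0]}
    - {"fingers": -1,"xyz": [0,0,-22],"angular": [0,0,0]}
    - {"fingers": -1,"xyz": [0,0,-22],"angular": [0,0,0]}
    - {"fingers": -1,"xyz": [0,0,-22],"angular": [0,0,0]}

```text
clock: 21.18
position: [0.4737, 0.2768, 0.2392]
ee_rot: [-2.502, -1.9, 0.004]
force: [-0.3, -0.2, 0.1]
width: 1.001
```

```bash
python3 - <<'E'
from h import *
to(.475,.277,.2,1.297)
im=imaging.get_image("wrist")[:,:,::-1].copy(); t=imaging.get_image("top")[:,:,::-1]; s=imaging.get_image("scene")[:,:,::-1]
h=cv2.cvtColor(im,cv2.COLOR_BGR2HSV);m=(h[...,0]>8)&(h[...,0]<28)&(h[...,1]>90)&(h[...,2]>70)
n,l,st,_=cv2.connectedComponentsWithStats(m.astype(np.uint8));k=1+np.argmax(st[1:,4])
v,u=np.nonzero(l==k);P=wcast(np.c_[u,v],.023)[:,:2].astype(np.float32)
print(desc(cv2.boxPoints(cv2.minAreaRect(P))))
cv2.imwrite("pics/end.png",np.vstack([np.hstack([im[:,:,:],t])])[::1,::1][:, :1024:1])
e=cv2.imread("pics/end.png"); cv2.imwrite("pics/end.png",cv2.resize(e,(800,300)))
cv2.imwrite("pics/t4.png",cv2.resize(t[130:300,200:440],None,fx=3.3,fy=3.3,interpolation=cv2.INTER_CUBIC))
E
```

```text
pos [0.4737 0.2768 0.2392] yaw 1.2988 F [-0.33 -0.17  0.1 ] t 21.18 shift [0.07 0.13 3.92] turn [-0.002  0.002  0.002] q [-0.09  0.42 -0.73  1.72  0.3   1.13 -1.19]
(array([0.4785, 0.2951], dtype=float32), np.float32(0.2633), np.float32(0.0311), np.float32(1.2921))
```

View pics/end.png

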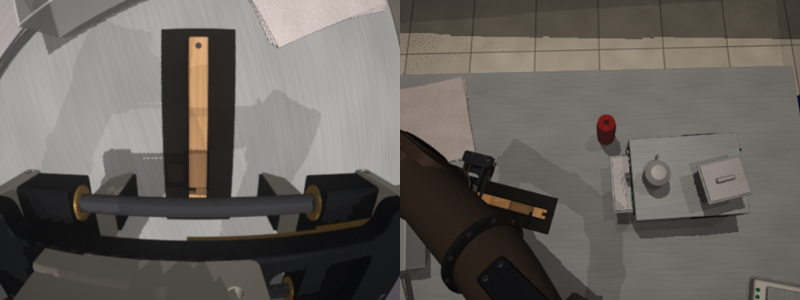

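View pics/t4.png

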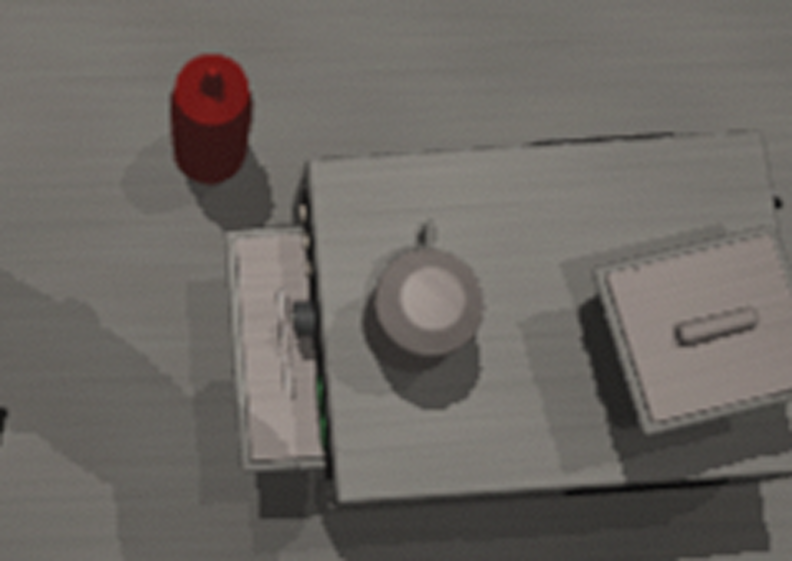

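The last pictures show the stick lying centred along the mat. The pan is about 65 mm further in. The bottle, shaker and small pan sit at the same pixels as at the start.

```bash
python3 -c "
from h import *
print(job.sign_off())"
```

```text
the job is handed in; nothing more can be done
None
```

I pushed the pan in to the stop with the stick, laid the stick back on its mat, and handed the job in at about 21 s on the clock.

- **Push:** The pan slid in about 65 mm under 3–4.5 N, at no more than about 20 mm/s on average. At the stop the reading was 11.3 N as the move ended, the highest I saw. I only read the force at the end of each move, so a higher peak between readings is possible.
- **Home check:** A steady push of 9.6 then 10.5 N, held for over a second, moved it no further; the tool position stayed within 0.1 mm. By the top view, `pan_front` is at about x = -0.207 m in the cabinet frame. The limit is -0.2265 m.
- **Stick:** It was let go and lies flat. By the wrist camera its middle is within about 3 mm of the mat's middle and its angle within about 0.01 rad. That camera hides the last 37 mm of the tip, so I worked the middle out from the known length.
- **Rest of the scene:** The bottle, shaker and small pan look unmoved, and the open gripper is about 20 cm above the mat, touching nothing.

No check failed or disagreed.

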